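# Set the sliding label guide of a bottle-labelling jig to its indexed stop

## Task

Set the label guide on the bottle-labelling jig for the next batch: with the fingertips, press down the rubber pad in the middle of the sliding guide to free its brake and, keeping the pad pressed, push the guide along its rail until it is right up against the stop that carries the ball-headed pin (not the bare stop at the other end). Then let the pad come up so that the brake holds the guide there. Never shove the guide hard while its brake is on, and leave the bottles and everything else where they are, neither lifted nor pushed about.

Things in the scene. Friction and masses are not known exactly. Their poses are not given: they have to be found in the camera images.
- guide: the sliding label guide: aluminium frame, 104 mm along the rail, 84 mm across, top 70 mm above the bench; a steel finger 30 mm wide juts 46 mm from its robot-side flank, 45 mm up. In its middle an open pocket, 60 mm along the rail by 56 mm across, holds the pad; its end walls are 22 mm thick. Slides only along the rail. Origin: its middle, at bench height; y along the rail, x across.
- pad (a joint): how far the pad is pressed: 0 m up (brake on, holds the guide with about 40 N), 0.006 m fully down; brake off from about 0.0015 m, then the guide slides with 1 to 2 N. Takes about 7 N to start and 9 N fully down; springs up by itself.
- pad_top (a point): centre of the top face of the black rubber pad (56 mm along the rail, 52 mm across) in the guide's pocket: 62 mm above the bench when up, 56 mm when fully down. A fingertip pressing on it drags the guide along by friction, or pushes the pocket's end wall.
- stop_index: the marked stop: steel block clamped on the rail, 24 mm along the rail, 80 mm across, top 66 mm above the bench, with an upright pin with a 28 mm ball head (its tip 104 mm above the bench). At either end of the rail. Fixed. Origin: middle of the block, on the rail's centre line, at bench height. The guide touches it when the two origins are 64 mm apart.
- stop_plain: the other stop: the same steel block with a bare flat top, at the other end of the rail. Does not move. Origin as for the marked stop.
- lying_bottle: capped brown glass bottle, 61 mm thick and 231 mm long, lying along the rail on two steel rollers at the robot's side of the jig; top about 84 mm above the bench; loose, to be left alone. Origin under the middle of its length, at its underside.
- label_roll: white paper roll standing on its end on the jig board, 70 mm across, 45 mm tall, far side of the rail; loose, to be left alone. Origin: centre of its underside.
- cap_jar: small glass jar with a steel lid on the jig board, 46 mm across, 55 mm tall, far side of the rail; loose, to be left alone. Origin: centre of its underside.
- bottle0: brown glass bottle standing on the bench to the robot's right, 61 mm across, 231 mm tall; loose, to be left alone. Origin: centre of its underside.
- bottle1: a second such bottle, 61 mm across, 231 mm tall, also to the right; loose, to be left alone. Origin: centre of its underside.
- basket: round wooden bowl, 150 mm across, 55 mm tall, to the left; loose, to be left alone. Origin: centre of its underside.
- brush: hand brush lying on the bench to the left; loose, to be left alone. Origin: on the underside near its middle.

How it is judged:
By the outcome, as a careful person would: the job done as asked, in the order asked, and still so for the second after the job is handed in, with the robot touching nothing.
It also fails if it takes over 38 s, if anything falls off the work surface, if the arm or the gripper's body presses on something with over 40 N, if the wrist force passes 120 N, or if a joint passes its speed limit or range.

## Robot

A 6-joint arm with a two-finger parallel gripper is mounted at the origin on the work surface. World frame = base frame: x ahead of the robot, y to its left, z up, the work surface at z = 0. Lengths are in m, angles in rad, forces in N, time in s.
With the tool pointing down it reaches from about 0.375 to 0.925 m from the base axis. Payload 5.7 kg.
Tool frame: the origin (TCP) lies midway between the tips of the shut fingers; the grasp point (between the pads) lies 19 mm behind it; z points along the fingers, y is the line along which they close (so a half turn about z gives the same grasp; the last joint's range is limited). The gripper opens to 88 mm and grips with 3 to 60 N. Pads are 20 mm wide; open, the fingers measure 115 mm over their backs; the gripper's body (75 mm by 178 mm) begins 61 mm behind the grasp point.
Start: joints at [1.128, 0.359, 1.51, -0, 1.272, -0.115], TCP at [0.193, 0.568, 0.223] pointing down, gripper open.
Joint ranges: [-2.97, 2.97], [-1.01, 2.36], [0.21, 2.38], [-0.96, 4.11], [0.2, 2.71], [-2.98, 2.98]. Speed limits (rad/s): [2.39, 2.39, 3.14, 3.14, 3.14, 3.14].

## Interface

Orientations are given as a unit quaternion [x, y, z, w].
In Python, from bench import move_ptp, servo_line, goto_joints, move_gripper, sleep, inverse_kinematics, capture, PlanningError, close_job, spot_in, silhouettes, current_clock, current_joint_pos, current_qvel, current_joint_torque, current_position, current_orientation, current_force, current_torque, current_finger_gap, current_grip_force gives the robot as it stands. Calls block until the motion is done:
- move_ptp(position, orientation): joint-space move of the TCP to a pose.
- servo_line(position, orientation=None, rate=0.15, contact_N=None): straight line of the TCP; orientation=None keeps the orientation; rate is the mean speed in m/s. With contact_N (N) it stops when the force on the tool has changed by that much, and returns True; else False.
- goto_joints(angles): joint-space move.
- move_gripper(opening): finger opening in m; the grip force is fixed at half the most; returns when the fingers have stopped.
- sleep(seconds).
- inverse_kinematics(position, orientation): joint angles nearest the present ones, or None.
- capture(name): name is "side" or "top" or "wrist"; returns a dict with "image" (420x560x3 uint8, blue, green, red), "range_z" (420x560 float32, m along the optical axis (not along the pixel's ray), 0 where there is no reading), "intrinsics" (3x3 intrinsics, pixels), "k1" (the pictures are not rectified: a ray, as slopes to the right and down, at radius r is drawn at 1 + k1 r^2 times it, then the intrinsics apply), "R" (3x3) and "t" (3): a world point X has camera coordinates R X + t. Camera axes: x right, y down, z forward; pixel columns grow to the right and rows downward; lengths in m; the calibration is good to about 2 mm. A picture is of the moment at which its call begins.
A pose or a line that the arm cannot do raises PlanningError and nothing moves.
- close_job(): hands the job in; it is judged then, once.
Trained networks look in the newest picture that a camera, given by its name, has taken for a name from the list of things; names that differ only in an ending like _2 or _b are one class to them, and where a whole thing is asked for, a point or a joint stands for the part that bears it (a point fixed in the world has none). Each returns a list of dicts, best first, with "conf" (0 to 1); they miss things now and then, are a little off and sometimes report something else, mostly with a low value. They report only what shows in the picture. A call takes as long as a camera call.
- spot_in(camera, query): "xy" ([column, row] in pixels, amid what is visible of it).
- silhouettes(camera, query): "region" (420x560 bool, what is visible of it) and "xy" ([column, row] in pixels, amid what is visible of it).
Readings, each from a call of its own:
- current_clock(): time.
- current_joint_pos(): joint angles.
- current_qvel(): joint speeds.
- current_joint_torque(): joint torques, N m.
- current_position(): TCP position.
- current_orientation(): TCP orientation.
- current_force(): force on the tool from outside, world axes, zero at the start.
- current_torque(): the same for the moment, N m.
- current_finger_gap(): finger opening in m.
- current_grip_force(): force on a finger pad.
Only numpy, scipy, OpenCV 4.12 (cv2) and the standard library are available. Lean on these libraries where they do the work, as an engineer would, in place of code of your own. Each camera call takes 0.05 s, during which the arm holds its last target. There are 200 camera calls.

## Working session

There is one attempt and no reset: what is moved stays moved. The work goes in short steps, each a Python script; the robot and the scene stay as the last script left them, time stands still between calls to the robot, and variables do not carry over. Pictures are saved under pics/ and viewed, at most 10 in all, crops included, and the job is handed in when it is done.

```bash
mkdir -p pics
cat > h.py <<'E'
import numpy as np, cv2
from bench import *
def cloud(c, mask=None):
    z=c["range_z"]; v,u=np.nonzero((z>0) if mask is None else (mask&(z>0)))
    K=np.array(c["intrinsics"],float); k1=c["k1"]
    p=cv2.undistortPoints(np.stack([u,v],1).astype(np.float64)[:,None],K,np.array([k1,0,0,0.]))[:,0]
    d=z[v,u][:,None]; X=np.c_[p*d,d]
    return (X-np.array(c["t"]))@np.array(c["R"]), u, v
E
python3 - <<'E'
from h import *
print(current_clock(), current_orientation())
ims=[]
for n in ["top","side"]:
    c=capture(n); cv2.imwrite(f"pics/{n}0.png",c["image"])
    for q in ["guide","pad_top","stop_index","stop_plain","lying_bottle","label_roll","cap_jar","bottle0","basket"]:
        for s in silhouettes(n,q)[:2]:
            X,_,_=cloud(c,s["region"])
            if len(X)<5: continue
            print(n,q,round(s["conf"],2),np.round(s["xy"]),len(X),np.round(np.percentile(X,[3,50,97],axis=0),3).tolist())
print(current_clock())
E
```

```text
0.0 [ 1.63143902e-01  9.86601866e-01 -8.79262370e-04 -2.26667257e-04]
top guide 0.69 [287. 219.] 918 [[0.483, -0.104, 0.015], [0.547, -0.052, 0.067], [0.598, -0.009, 0.079]]
top pad_top 0.68 [292. 214.] 230 [[0.53, -0.083, 0.055], [0.557, -0.059, 0.063], [0.58, -0.033, 0.071]]
top pad_top 0.67 [346. 226.] 205 [[0.477, -0.261, 0.026], [0.517, -0.243, 0.066], [0.554, -0.228, 0.078]]
top stop_index 0.76 [240. 204.] 177 [[0.556, 0.099, 0.043], [0.59, 0.116, 0.07], [0.628, 0.13, 0.104]]
top stop_plain 0.55 [345. 229.] 150 [[0.477, -0.257, 0.053], [0.51, -0.244, 0.068], [0.547, -0.228, 0.078]]
top lying_bottle 0.73 [284. 254.] 1060 [[0.391, -0.128, 0.031], [0.433, -0.042, 0.076], [0.464, 0.08, 0.089]]
top label_roll 0.63 [241. 174.] 246 [[0.659, 0.085, 0.024], [0.69, 0.112, 0.057], [0.721, 0.14, 0.067]]
top cap_jar 0.71 [427. 198.] 507 [[0.586, -0.542, 0.01], [0.61, -0.511, 0.144], [0.643, -0.495, 0.235]]
top cap_jar 0.65 [343. 200.] 163 [[0.588, -0.255, 0.013], [0.606, -0.234, 0.066], [0.627, -0.215, 0.077]]
top bottle0 0.76 [420. 251.] 462 [[0.401, -0.495, 0.018], [0.428, -0.469, 0.146],
[... 700 characters left out ...]
0.262, 0.015], [0.508, -0.248, 0.058], [0.549, -0.226, 0.068]]
side lying_bottle 0.77 [242. 238.] 1288 [[0.387, -0.134, 0.04], [0.42, -0.081, 0.074], [0.457, 0.075, 0.084]]
side label_roll 0.71 [301. 188.] 459 [[0.656, 0.08, 0.016], [0.683, 0.097, 0.047], [0.716, 0.14, 0.059]]
side cap_jar 0.62 [338. 265.] 466 [[0.585, -0.255, 0.017], [0.6, -0.244, 0.054], [0.623, -0.217, 0.068]]
side bottle0 0.84 [433. 344.] 3308 [[0.582, -0.553, 0.001], [0.597, -0.534, 0.123], [0.629, -0.498, 0.23]]
side bottle0 0.82 [331. 366.] 2872 [[0.398, -0.511, 0.023], [0.416, -0.495, 0.137], [0.444, -0.47, 0.23]]
side basket 0.85 [244. 137.] 730 [[0.582, 0.42, 0.01], [0.649, 0.524, 0.037], [0.709, 0.557, 0.055]]
1.0
```

```bash
python3 -c "
import cv2,numpy as np
a=cv2.imread('pics/top0.png')[130:300,200:380];b=cv2.imread('pics/side0.png')[130:330,180:380]
a=cv2.resize(a,(400,378),interpolation=2);b=cv2.resize(b,(378,378),interpolation=2)
cv2.imwrite('pics/m.png',np.hstack([a,b]))"
```

```text
(no output)
```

View pics/m.png

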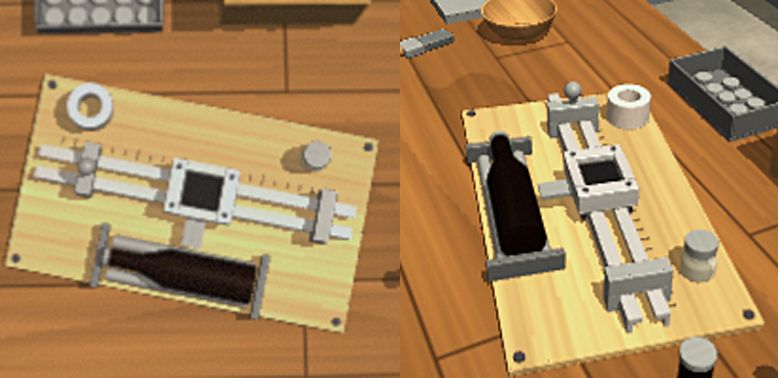

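The index stop (ball pin, upper left in the top view at about (240,204)) is at world (0.59, 0.116). The plain stop is at (0.512, -0.244) and the guide is near (0.553, -0.055). I'll go above the guide and take one close look.

Run:
```python
from h import *
th=np.arctan2(0.36,0.078); a=(th+np.pi/2)/2
q=[np.cos(a),np.sin(a),0,0]
move_ptp([0.553,-0.045,0.25],q); move_gripper(0.0)
c=capture("wrist"); cv2.imwrite("pics/w1.png",c["image"])
for qn in ["guide","pad_top","stop_index","stop_plain"]:
    for s in silhouettes("wrist",qn)[:2]:
        X,_,_=cloud(c,s["region"])
        if len(X)<5: continue
        print(qn,round(s["conf"],2),np.round(s["xy"]),len(X),np.round(np.percentile(X,[3,50,97],axis=0),3).tolist())
        if qn!="pad_top":
            T=X[abs(X[:,2]-(0.07 if qn=="guide" else .066))<.004]
            if len(T)>10: print("  top rect",cv2.minAreaRect((T[:,:2]*1000).astype(np.float32)))
        else: 
            T=X[abs(X[:,2]-.062)<.005]
            if len(T)>10: print("  pad rect",cv2.minAreaRect((T[:,:2]*1000).astype(np.float32)),np.median(T[:,2]))
print(current_clock(),current_position(),current_joint_pos(),current_force(),current_finger_gap())
```

```text
guide 0.91 [269. 181.] 11173 [[0.479, -0.103, 0.046], [0.545, -0.05, 0.068], [0.594, -0.006, 0.071]]
  top rect ((553.8222045898438, -55.153785705566406), (104.4205322265625, 84.31807708740234), 77.73919677734375)
pad_top 0.84 [269. 187.] 3043 [[0.528, -0.081, 0.06], [0.553, -0.055, 0.062], [0.579, -0.028, 0.063]]
  pad rect ((553.4132080078125, -55.146331787109375), (55.632568359375, 51.66896438598633), 77.8689193725586) 0.061660849322548165
stop_index 0.77 [444. 192.] 3440 [[0.552, 0.1, 0.023], [0.585, 0.113, 0.066], [0.626, 0.133, 0.102]]
  top rect ((590.8169555664062, 118.60567474365234), (25.07569122314453, 80.17257690429688), 77.86275482177734)
stop_plain 0.66 [ 78. 186.] 3155 [[0.475, -0.256, 0.02], [0.511, -0.237, 0.065], [0.552, -0.224, 0.067]]
  top rect ((513.04931640625, -242.41441345214844), (25.545589447021484, 79.60340118408203), 78.47457885742188)
stop_plain 0.32 [270. 190.] 2971 [[0.528, -0.081, 0.06], [0.552, -0.055, 0.062], [0.578, -0.028, 0.063]]
  top rect ((553.241455078125, -55.018409729003906), (54.93632507324219, 51.25296401977539), 77.7459487915039)
5.1167 [ 0.55298215 -0.04499492  0.24997308] [-2.05704832e-01  2.69672084e-01  1.57217333e+00  1.16244205e-05
  1.29980214e+00 -1.56313274e+00] [ 0.28929109  0.17955959 -0.22792126] 0.00039105833977083994
```

View pics/w1.png

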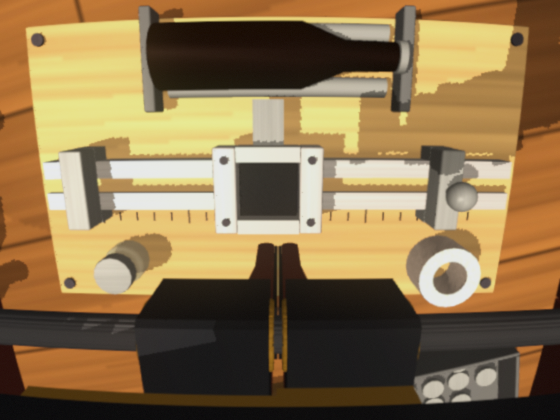

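The wrist view shows the guide at about (269,185), the ball-pin stop at (444,190) on the right and the plain stop on the left. The fitted sizes (104×84, 56×52, 25×80 mm) match what was given. The travel needed is about 114 mm. I'll press near the leading wall of the pocket.

Run:
```python
from h import *
G=np.array([.5536,-.0551]); S=np.array([.5908,.1186]); d=(S-G)/np.linalg.norm(S-G)
r=np.array([np.cos(np.radians(77.8)),np.sin(np.radians(77.8))]); print(d,r,(S-G)@r)
p=G+0.009*r; R=lambda xy,z:[xy[0],xy[1],z]
move_ptp(R(p,.09),current_orientation())
print(current_clock(),current_force())
print(servo_line(R(p,.055),rate=.02,contact_N=5)); P=current_position(); print(P,current_force())
F0=current_force()
if abs(P[2]-.062)<.004:
    servo_line(R(p,.058),rate=.015); print(current_position(),current_force(),current_clock())
```

```text
[0.20941375 0.97782712] [0.2113248  0.97741589] 0.1776384232656353
5.8 [ 6.28019567e-05 -1.50599117e-01 -5.79020371e-01]
True
[ 0.55546015 -0.04628438  0.06028467] [-0.98593009  0.02900733  7.51182568]
[ 0.55546221 -0.04629274  0.05850487] [-2.50562983  0.66610917  7.7796349 ] 7.4167
```

Run:
```python
from h import *
r=np.array([np.cos(np.radians(77.8)),np.sin(np.radians(77.8))])
p=np.array(current_position()[:2]); z=.058
def go(s,rate,N):
    t=p+s*r; h=servo_line([t[0],t[1],z],rate=rate,contact_N=N)
    P=current_position(); print(h,"s=%.4f z=%.4f"%((P[:2]-p)@r,P[2]),np.round(current_force(),2),current_clock()); return h
if not go(.02,.03,9):
  if not go(.10,.04,9):
    go(.145,.02,14)
c=capture("wrist"); 
for s in silhouettes("wrist","guide")[:1]+silhouettes("wrist","stop_index")[:1]:
    X,_,_=cloud(c,s["region"]); print(s["conf"],np.round(np.percentile(X,[3,50,97],axis=0),3).tolist())
cv2.imwrite("pics/w2.png",c["image"])
```

```text
False s=0.0201 z=0.0586 [-1.38 -0.51  6.76] 8.2333
False s=0.0999 z=0.0586 [-2.36 -0.1   7.17] 10.3833
True s=0.1260 z=0.0589 [-0.31 -0.35  6.2 ] 11.7667
0.73 [[0.499, 0.012, 0.046], [0.55, 0.062, 0.066], [0.583, 0.108, 0.071]]
0.92 [[0.551, 0.111, 0.03], [0.573, 0.123, 0.066], [0.59, 0.135, 0.1]]
```

View pics/w2.png

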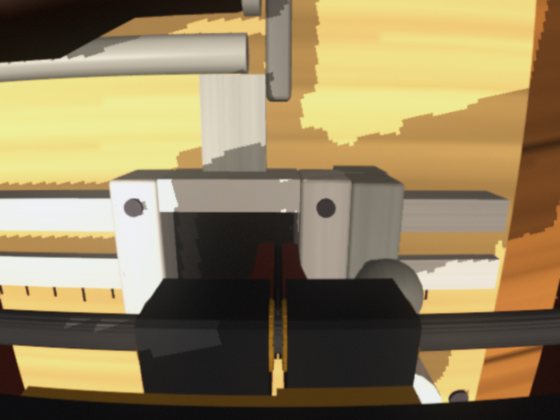

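The wrist view shows the guide's right edge at column ~350, meeting the stop block. The force has relaxed, so I'll push gently once more with the pad still down to rule out a gap, then lift and check.

Run:
```python
from h import *
r=np.array([np.cos(np.radians(77.8)),np.sin(np.radians(77.8))])
p=np.array(current_position()[:2])
def go(s,z,rate,N):
    t=p+s*r; h=servo_line([t[0],t[1],z],rate=rate,contact_N=N)
    P=current_position(); print(h,"s=%.4f z=%.4f"%((P[:2]-p)@r,P[2]),np.round(current_force(),2),current_clock())
go(0,.0573,.01,None)
go(.015,.0573,.012,7)
sleep(.1); P=current_position(); print((P[:2]-p)@r,P[2],current_force())
servo_line([P[0],P[1],.085],rate=.04)
P=current_position(); b=P[:2]-.05*r
servo_line([b[0],b[1],.25],rate=.2)
c=capture("wrist"); cv2.imwrite("pics/w3.png",c["image"])
O={}
for qn,h in [("guide",.07),("stop_index",.066)]:
    s=silhouettes("wrist",qn)[0]; X,_,_=cloud(c,s["region"]); T=X[abs(X[:,2]-h)<.0035]
    rc=cv2.minAreaRect((T[:,:2]*1000).astype(np.float32)); print(qn,s["conf"],rc); O[qn]=np.array(rc[0])
print("gap",(O["stop_index"]-O["guide"])@r-64,current_clock(),current_force())
```

```text
False s=-0.0000 z=0.0579 [-0.49 -0.24  7.66] 12.1833
True s=-0.0000 z=0.0582 [-1.19 -0.63  7.04] 12.5833
-5.423511133044224e-06 0.05820322146518035 [-0.12601868 -1.19486912  6.46362771]
guide 0.75 ((577.57421875, 56.58017349243164), (104.0280532836914, 83.82520294189453), 77.50736236572266)
stop_index 0.68 ((591.2849731445312, 119.23829650878906), (23.530420303344727, 79.25698852539062), 78.33891296386719)
gap 0.1404677239953429 14.6833 [0.26915929 0.82394284 0.27536689]
```

View pics/w3.png

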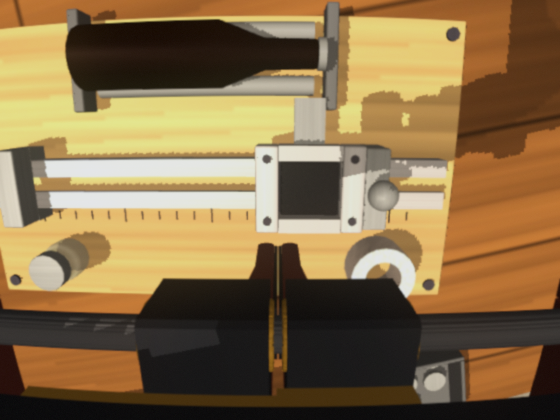

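The guide (about (309,188)) sits against the ball-pin stop (about (380,195)). The measured gap is 0.1 mm, the second push met firm resistance at once, and the other objects in view are undisturbed. Handing in.

```bash
python3 -c "
from bench import *
print(close_job())"
```

```text
the job is handed in; nothing more can be done
None
```

The label guide is against the ball-pin stop (measured gap about 0.1 mm), the pad is released so the brake should be holding it, nothing else in the final wrist view had moved, and the job was handed in at about 15 s of the 38 s allowed.

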